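# Hang the staining rack on the drain stand

## Task

The slides are stained: lift the slide rack out of its staining trough by the grip on its handle and hang it on the drain stand, bringing the handle bar in from the open front of the two hooks, under their lips, and letting it down to the bottom of both throats, so that the rack hangs level and free over the drip pan. Keep the rack upright all the way so that no slide falls out, and leave the timer and the forceps where they are.

Things in the scene. Friction and masses are not known exactly. Their poses are not given: they have to be found in the camera images.
- rack: loose steel slide rack with 12 microscope slides, 0.25 to 0.4 kg, standing in the trough at the start. Basket 84 (own x) x 118 (own y) x 32 mm high; origin at the centre of its underside, z up. A stiff wire handle rises from the middle of both ends (y = +-59 mm) to a level bar. Half a turn about z makes no difference.
- rack_bar (a point): middle of the rack's handle bar, 125 mm above its origin, axes as the rack's. The bar is 6 mm round wire along the rack's y, straight from y = -52 to +52 mm. A black grip sleeve at its middle, 12 (x) x 44 (y) x 14 mm (z), centred on this point, is taken from above with the fingers closing along the rack's x.
- trough: white open staining trough fixed to the bench, outside 110 (x) x 144 (y) x 62 mm high, inside 96 x 130 mm, floor 4 mm thick; origin at the centre of its underside, z up. The rack must rise by more than 60 mm to come out. (Mind the tall analyser with a tray on top at the left of the bench, from y = 0.42 m: move clear of it to the right before reaching out.)
- stand: steel drain stand fixed to the bench; origin on the bench below the middle between the two hook throats, z up. Drip pan 16 mm high, x = -90 to +114, y = -77 to +77 mm. Two equal hook plates, 4 mm thick, at y = +36 and -36 mm reach forward (to -x) from a crosspiece on a mast at x = +85 mm; 68 mm is clear between them. Each throat is 11 mm wide, centred on x = 0.
- stand_front (a point): point on the bench 60 mm in front (-x) of the stand's origin; axes as the stand's. The hooks open this way. Nose and lip of the mouths begin 25 mm (flared lip tip 35 mm) before the throats. Relative to the seated bar's axis: lip underside +21, nose top +9, throat bottom -3 mm; so the bar enters level, its axis +12 to +18 (best +15) mm above seated, parallel to the stand's y.
- stand_back (a point): point on the bench below the middle of the crosspiece, 80 mm behind the stand's origin. The crosspiece's flat top (16 x 84 mm) lies 35 mm above the seated bar's axis. The mast is clamped (holds 60 N) somewhere in a 28 mm range and its height is NOT reported: crosspiece top 200 to 228 mm, seated bar axis 165 to 193 mm above the bench. Find it by touch from above or by eye.
- timer: bystander: small flat white lab timer, 68 x 66 x 18 mm, lying between trough and stand, origin at the centre of its underside
- slide_forceps: bystander: steel forceps lying on the bench between trough and stand, 138 x 16 x 10 mm, origin at the centre of the underside, long axis y
Not all that is in view belongs to the job. What is shaped like the rack but pink is not meant.

How it is judged:
By the outcome, as a careful person would: the job done as asked, in the order asked, and still so for the second after the job is handed in, with the robot touching nothing.
It also fails if it takes over 56 s, if anything falls off the work surface, if the arm or the gripper's body presses on something with over 40 N, if the wrist force passes 120 N, or if a joint passes its speed limit or range.

## Robot

A 6-joint arm with a two-finger parallel gripper is mounted at the origin on a cart in front of the work surface, level with it; the furniture and walls round the work are solid. World frame = base frame: x ahead of the robot, y to its left, z up, the work surface at z = 0. Lengths are in m, angles in rad, forces in N, time in s.
With the tool pointing down it reaches from about 0.35 to 0.975 m from the base axis. Payload 4.9 kg.
Tool frame: the origin (TCP) lies between the finger pads; the fingertips stand 14 mm ahead of it and the grasp point (between the pads) lies 5 mm behind it (manip.finger_overhang is the distance from the TCP to the fingertips, in m); z points along the fingers, y is the line along which they close (so a half turn about z gives the same grasp; the last joint's range is limited). The gripper opens to 85 mm and grips with 20 to 120 N. Pads are 22 mm wide; open, the fingers measure 114 mm over their backs; the gripper's body (76 mm by 85 mm) begins 54 mm behind the grasp point. The pads swing forward as they close: fully open they stand 13 mm farther back than shut.
Start: joints at [-1.268, 0.053, 1.613, -0, 1.476, -0.119], TCP at [0.256, -0.57, 0.245] pointing down, gripper open.
Joint ranges: [-3.01, 3.01], [-1.01, 2.22], [0.06, 2.58], [-1.02, 4.17], [0.09, 2.62], [-3.14, 3.14]. Speed limits (rad/s): [2.57, 2.57, 3.14, 3.14, 3.14, 3.14].

## Interface

Orientations are given as a unit quaternion [w, x, y, z].
In Python, from plant import manip, grab_frame gives the robot as it stands.
- The arm moves only by the tool servo_tool, never from a script. Its argument "deltas" is a list that holds one entry, the list of rows, each a list of 5 numbers: the opening in per cent of the stroke, from 0 (shut) to 100 (fully open), then the shift along the world's x, y, z in m, then the turn about the world's z in degrees. A call has exactly 8 rows; each row shifts and turns the commanded pose from where the row before left it; what a row does not reach is not made up. A row lasts 1/10 s, in which the tool goes at most 50 mm and 8.59 degrees, less where a joint would pass 70% of its speed; a pose out of reach is approached as far as the arm can. A call is refused whole if a number of a shift passes 0.05 or a number of a turn 8.59, either way. A call with a gripper value outside its range is refused whole. The fingers move at their own pace and stop on an object; the grip force is fixed at half the most. Time passes only in rows, so rows that do not move let the fingers close, or fill a call up. It gives the time, the measured TCP pose, the force, the opening and the grip force at its end, in the units of the state.
- manip.state(): the state, without advancing time (a new reading comes with each control period).
- grab_frame(name): name is "side" or "top" or "wrist"; returns a dict with "pixels" (420x560x3 uint8, red, green, blue), "z_map" (420x560 float32, m along the optical axis (not along the pixel's ray), 0 where there is no reading), "fx", "fy", "cx", "cy" (pixels), "rvec" (rotation vector, rad) and "tvec" (3), from world to camera coordinates, as OpenCV has them; the wrist camera has in their place "T_tool_cam" (4x4, takes a point from camera to tool coordinates, whose origin is the TCP and whose axes are the flange's). Camera axes: x right, y down, z forward; pixel columns grow to the right and rows downward; lengths in m; the calibration is good to about 2 mm. A picture is of the moment at which its call begins: read the wrist's pose just before it.
- manip.job_done(): hands the job in; it is judged then, once.
The state is a dict: "time": time; "joint_pos": joint angles; "joint_vel": joint speeds; "joint_efforts": joint torques, N m; "tool_pos": TCP position; "tool_rot": TCP orientation; "contact_force": force on the tool from outside, world axes, zero at the start; "ft_torque": the same for the moment, N m; "gripper_width": opening from 0.0 (shut) to 1.0 (fully open); "grasp_force": force on a finger pad.
Only numpy, scipy, OpenCV 4.12 (cv2) and the standard library are available. Lean on these libraries where they do the work, as an engineer would, in place of code of your own. Each camera call takes 0.05 s, during which the arm holds its last target. There are 200 camera calls.

## Working session

There is one attempt and no reset: what is moved stays moved. The work goes in short steps, Python scripts to look and compute and a tool call to move; the robot and the scene stay as the last step left them, time stands still between calls to the robot, and variables do not carry over. Pictures are saved under pics/ and viewed, at most 10 in all, crops included, and the job is handed in when it is done.

Besides the shell and the picture viewer there is one more tool, called after "Call:" as a command line: name --argument value ..., lists and objects as JSON in quotes. servo_tool: Moves the arm, as the interface text tells. Its arguments: {"type":"object","properties":{"deltas":{"type":"array"}},"required":["deltas"]}

```bash
mkdir -p pics
cat > h.py <<'E'
import numpy as np, cv2
from plant import manip, grab_frame
from scipy.spatial.transform import Rotation as Ro
def world(f, st=None):
    z=f["z_map"]; v,u=np.mgrid[:z.shape[0],:z.shape[1]]
    P=np.stack([(u-f["cx"])/f["fx"]*z,(v-f["cy"])/f["fy"]*z,z],-1)
    if "rvec" in f:
        R=cv2.Rodrigues(np.array(f["rvec"],float))[0]; W=(P-np.array(f["tvec"]).ravel())@R
    else:
        T=np.array(f["T_tool_cam"]); q=st["tool_rot"]
        W=(P@T[:3,:3].T+T[:3,3])@Ro.from_quat([q[1],q[2],q[3],q[0]]).as_matrix().T+np.array(st["tool_pos"])
    W[z==0]=np.nan
    return W
def save(n,im): cv2.imwrite("pics/"+n+".png",np.ascontiguousarray(im[...,::-1]))
E
python3 - <<'E'
from h import *
print(manip.state())
for n in ["top","side"]:
    f=grab_frame(n); save(n,f["pixels"]); np.savez(n,W=world(f),**f)
    R=cv2.Rodrigues(np.array(f["rvec"],float))[0]; print(n,f["fx"],-R.T@np.array(f["tvec"]).ravel())
E
```

```text
{'time': 0.0, 'joint_pos': array([-1.26796543e+00,  5.33516448e-02,  1.61433655e+00,  1.53266351e-05,
        1.47598814e+00, -1.18992706e-01]), 'joint_vel': array([ 0.0013773 ,  0.00144948, -0.00026971,  0.0003761 ,  0.00105634,
       -0.00128191]), 'joint_efforts': array([ 6.00263666e-04, -3.93682265e+01, -3.70172274e+01, -9.90034823e-05,
        7.18138806e-03, -4.95258234e-06]), 'tool_pos': array([ 0.25571603, -0.56962615,  0.2440408 ]), 'tool_rot': array([-1.03814078e-03,  9.77840057e-01,  2.09350753e-01, -8.80341449e-05]), 'contact_force': array([-0.21793105, -0.20804373,  0.16603416]), 'ft_torque': array([ 0.02484561, -0.04161942,  0.00364388]), 'grasp_force': 0.0, 'gripper_width': 1.0001477675736792}
top 386.0421456913112 [ 0.37325915 -0.04140477  0.94012639]
side 443.2460506481537 [0.16089535 0.77590531 0.44159925]
```

View pics/top.png

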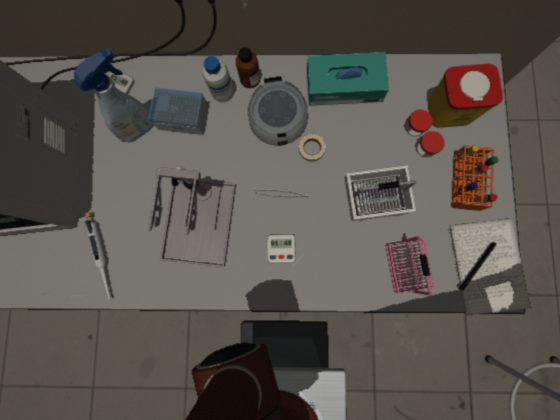

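View pics/side.png

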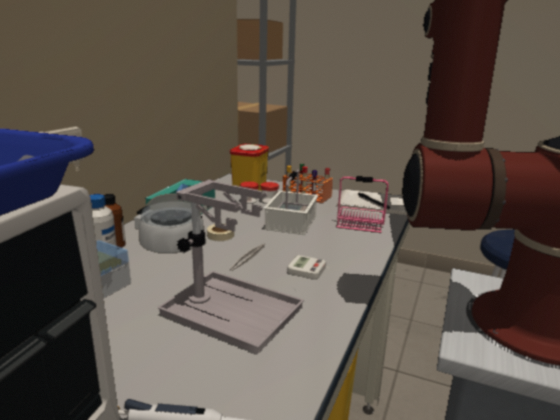

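The top view shows the white trough with the grey rack at about (382,190) and its black sleeve at (389,185). The pink decoy is at (410,265). The stand has its crosspiece at (178,173), with hooks reaching down the image to (155,225) and (190,225), over the pan at (200,225). The timer is at (281,248) and the forceps at (281,194). The rack I want is the steel one in the white trough, not the pink one on the open bench.

Run:
```python
from h import *
d=np.load("top.npz"); W=d["W"]; px=d["pixels"]
save("crop1",cv2.resize(np.hstack([px[150:280,335:445],px[150:280,140:250]]),None,fx=3.5,fy=3.5,interpolation=cv2.INTER_CUBIC))
def rect(P):
    r=cv2.minAreaRect(P[:,:2].astype(np.float32)*1000); return np.round(r[0],1),np.round(r[1],1),round(r[2],1)
sub=np.zeros(W.shape[:2],bool); sub[160:225,340:420]=1
br=px.max(-1)
m=sub&(br<60)&(W[...,2]>.1); print("sleeve",m.sum(),rect(W[m]),np.median(W[m],0))
m=sub&(br>150)&(W[...,2]>.045)&(W[...,2]<.08); print("trough",m.sum(),rect(W[m]),np.median(W[m],0))
h=sub&(W[...,2]>.105); print("above.1",h.sum(),rect(W[h]),np.percentile(W[h][:,2],[5,50,95]))
s=np.zeros_like(sub); s[150:280,140:250]=1
m=s&(W[...,2]>.006)&(W[...,2]<.025); print("pan",m.sum(),rect(W[m]))
m=s&(W[...,2]>.14)&(W[...,2]<.25); print("stand high",m.sum(),rect(W[m]),np.percentile(W[m][:,2],[2,25,50,75,98]))
for r in [165,170,173,176,180,190,200,210,220,226]:
    i=np.where(m[r])[0]
    print(r,[(int(c),*np.round(W[r,c]*1000).astype(int).tolist()) for c in i[::4]])
m=(W[...,2]>.3); i=np.where(m); print("tall",np.nanmin(W[m],0),np.nanmax(W[m],0))
```

```text
sleeve 130 (array([ 556.7, -239.7]), array([ 11.9, 119.7]), 8.5) [ 0.55541945 -0.24080406  0.13569591]
trough 416 (array([ 556.7, -240.8]), array([108.5, 142.4]), 8.0) [ 0.5450401  -0.23863401  0.06254631]
above.1 239 (array([ 557.3, -241.9]), array([ 12.5, 124. ]), 8.5) [0.1226332  0.13376466 0.13783417]
pan 1563 (array([510. , 178.1]), array([179.5, 313.3]), 84.2)
stand high 1135 (array([510.6, 191.4]), array([ 87.4, 129.7]), 82.9) [0.17299866 0.20706912 0.21830664 0.22045908 0.22270221]
165 []
170 [(156, 566, 229, 215), (160, 564, 218, 223), (164, 565, 211, 222), (168, 565, 203, 220), (172, 565, 196, 220), (176, 565, 188, 220), (180, 565, 179, 222), (184, 565, 172, 220), (188, 566, 165, 219), (192, 566, 157, 218)]
173 [(156, 559, 226, 220), (160, 559, 218, 222), (164, 560, 212, 218), (168, 559, 203, 221), (172, 559, 195, 222), (176, 559, 187, 220), (180, 559, 179, 222), (184, 559, 171, 222), (188, 559, 164, 220), (192, 559, 156, 221), (196, 559, 148, 221), (200, 561, 143, 213)]
176 [(158, 553, 222, 220), (162, 556, 219, 208), (166, 555, 209, 213), (171, 554, 198, 216), (175, 554, 190, 218), (179, 553, 181, 220), (183, 553, 174, 219), (187, 553, 166, 219), (191, 553, 158, 221), (195, 553, 150, 222), (199, 554, 144, 216)]
180 [(157, 545, 224, 220), (185, 558, 185, 166), (189, 561, 180, 155), (194, 545, 152, 220)]
190 [(155, 525, 226, 222), (159, 528, 222, 210), (195, 527, 150, 215)]
200 [(154, 506, 227, 221), (159, 511, 227, 192), (192, 506, 154, 221), (196, 510, 152, 197)]
210 [(152, 487, 230, 219), (157, 490, 228, 198), (161, 493, 226, 181), (193, 489, 155, 207)]
220 [(150, 467, 232, 221), (154, 469, 229, 209), (158, 472, 229, 187), (189, 468, 158, 221), (193, 471, 157, 193)]
226 [(150, 456, 232, 219), (188, 456, 158, 222), (192, 459, 158, 194)]
tall [0.16541912 0.00569722 0.30002348] [0.23301926 0.09534557 0.53399374]
```

View pics/crop1.png

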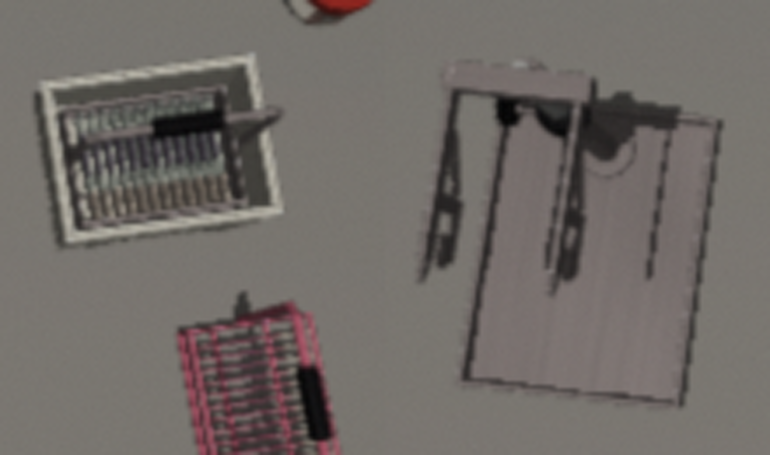

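The crop confirms the targets: the steel rack in the white trough has its sleeve at crop (189,124), and the pink decoy is below it. The stand's crosspiece is at (515,78), with its two hooks reaching toward the robot. Estimates:
- **Bar:** (0.557, -0.240), yaw about +8.3°.
- **Crosspiece:** (0.559, 0.187), top about 0.221, yaw about -6.5°.

Next I move above the rack.

Call:
servo_tool --deltas '[[[100,0.035,0.04,0,8.5],[100,0.035,0.04,0,8.5],[100,0.035,0.04,0,8.5],[100,0.035,0.04,0,8.5],[100,0.035,0.04,0,8.5],[100,0.035,0.04,0,8.5],[100,0.035,0.04,0,8.5],[100,0.035,0.04,0,8.5]]]'

```text
time: 0.9
tool_pos: [0.5201, -0.2673, 0.2449]
tool_rot: [-0.0, 0.691, 0.722, -0.0]
contact_force: [0.5, 0.2, -0.1]
gripper_width: 1.002
grasp_force: 0.0
```

Call:
servo_tool --deltas '[[[100,0.01,0.005,0,3],[100,0.01,0.005,0,3],[100,0.0,0.0,0,0],[100,0,0,0,0],[100,0,0,0,0],[100,0,0,0,0],[100,0,0,0,0],[100,0,0,0,0]]]'

```text
time: 1.7
tool_pos: [0.539, -0.2595, 0.2454]
tool_rot: [0.0, 0.655, 0.755, -0.0]
contact_force: [0.1, -0.2, -0.6]
gripper_width: 0.996
grasp_force: 0.0
```

Run:
```python
from h import *
st=manip.state(); f=grab_frame("wrist"); W=world(f,st); px=f["pixels"]
save("w1",px); np.savez("w1",W=W,px=px)
q=st["tool_rot"]; M=Ro.from_quat([q[1],q[2],q[3],q[0]]).as_matrix()
print(st["time"],st["tool_pos"],"ytool deg",np.degrees(np.arctan2(M[1,1],M[0,1])),st["contact_force"])
m=(px.max(-1)<60)&(W[...,2]>.115)&(W[...,2]<.15)&(abs(W[...,0]-.557)<.06)&(abs(W[...,1]+.24)<.08)
n,l,s,c=cv2.connectedComponentsWithStats(m.astype(np.uint8))
for k in range(1,n):
    if s[k,4]>150:
        P=W[l==k]; print(s[k],cv2.minAreaRect(P[:,:2].astype(np.float32)*1000),np.median(P,0))
```

```text
1.7 [ 0.53901865 -0.25950693  0.24539131] ytool deg 8.121352209979934 [ 0.13560347 -0.21974063 -0.57487265]
[296 169  16  51 678] ((556.3406372070312, -242.26792907714844), (12.228611946105957, 42.796993255615234), 7.688304424285889) [ 0.55591455 -0.24162248  0.13635863]
```

View pics/w1.png

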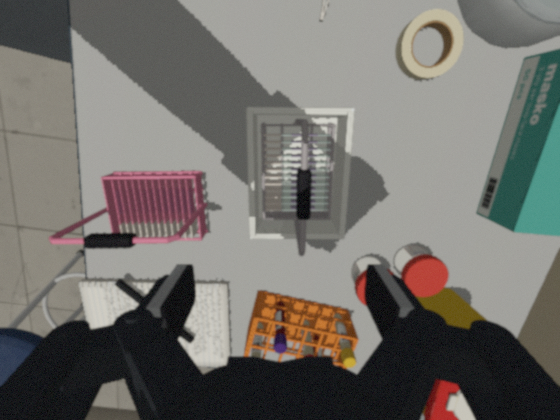

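The wrist view shows the steel rack in the white trough, with the sleeve at (304,194). The pink rack at (155,205) is the decoy. The sleeve measures 12.2 x 42.8 mm with its top at 0.136, yaw 7.7°, centre (0.556, -0.242), which matches the given sizes. I descend to TCP z 0.124.

Call:
servo_tool --deltas '[[[100,0.009,0.009,0,0],[100,0.0085,0.0085,-0.01,0],[100,0,0,-0.02,0],[100,0,0,-0.025,0],[100,0,0,-0.025,0],[100,0,0,-0.02,0],[100,0,0,-0.015,0],[100,0,0,-0.006,0]]]'

```text
time: 2.55
tool_pos: [0.5561, -0.2404, 0.1217]
tool_rot: [-0.002, 0.655, 0.756, -0.0]
contact_force: [0.2, -0.4, 0.0]
gripper_width: 1.003
grasp_force: 0.0
```

Call:
servo_tool --deltas '[[[100,0,0,0,0],[100,0,0,0,0],[10,0,0,0,0],[0,0,0,0,0],[0,0,0,0,0],[0,0,0,0,0],[0,0,0,0,0],[0,0,0,0,0]]]'

```text
time: 3.35
tool_pos: [0.557, -0.2417, 0.1246]
tool_rot: [0.0, 0.655, 0.756, 0.0]
contact_force: [0.8, -0.4, 0.5]
gripper_width: 0.126
grasp_force: 60.2
```

Call:
servo_tool --deltas '[[[0,0,0,0,0],[0,0,0,0,0],[0,0,0,0,0],[0,0,0,0,0],[0,0,0,0.002,0],[0,0,0,0.004,0],[0,0,0,0.004,0],[0,0,0,0,0]]]'

```text
time: 4.15
tool_pos: [0.5568, -0.2417, 0.1346]
tool_rot: [0.0, 0.655, 0.756, -0.0]
contact_force: [0.4, 0.1, -3.9]
gripper_width: 0.129
grasp_force: 59.6
```

Gripped with an opening of about 11 mm and a weight reading of about 4 N. I lift straight up and meanwhile refine the stand pose from the stored top view.

Call:
servo_tool --deltas '[[[0,0,0,0.006,0],[0,0,0,0.011,0],[0,0,0,0.014,0],[0,0,0,0.014,0],[0,0,0,0.014,0],[0,0,0,0.012,0],[0,0,0,0.007,0],[0,0,0,0.003,0]]]'

```text
time: 4.95
tool_pos: [0.5572, -0.2419, 0.2167]
tool_rot: [0.001, 0.655, 0.756, 0.0]
contact_force: [-0.2, 0.1, -3.1]
gripper_width: 0.129
grasp_force: 59.6
```

Run:
```python
from h import *
d=np.load("top.npz"); W=d["W"]
s=np.zeros(W.shape[:2],bool); s[150:280,140:250]=1
z=W[...,2]
# crosspiece top
m=s&(z>.216)&(z<.226)&(W[...,0]>.549)
print("cross",cv2.minAreaRect(W[m][:,:2].astype(np.float32)*1000),np.median(z[m]))
for lo,hi in [(.2,.5)]:
  for a,b in [(.135,.175),(.21,.25)]:
    m=s&(z>.214)&(z<.226)&(W[...,0]<.54)&(W[...,1]>a)&(W[...,1]<b)
    P=W[m]; k=np.polyfit(P[:,0],P[:,1],1); print("hook",m.sum(),np.degrees(np.arctan(k[0])),"y at x=.48",np.polyval(k,.48),"xmin",P[:,0].min(),np.median(P[:,2]))
# pan right edge / front edge
m=s&(z>.008)&(z<.02)&(W[...,1]<.27)&(W[...,1]>.1)
ys=[];
for r in range(195,262,3):
    c=np.where(m[r])[0]
    if len(c): ys.append((W[r,c[-1],0],W[r,c[-1],1]))
ys=np.array(ys);k=np.polyfit(ys[:,0],ys[:,1],1);print("pan right",np.degrees(np.arctan(k[0])),np.polyval(k,.48))
P=W[m]; print("pan rect",cv2.minAreaRect(P[:,:2].astype(np.float32)*1000))
```

```text
cross ((560.7305297851562, 184.1392364501953), (84.99520874023438, 22.882156372070312), 89.96436309814453) 0.22036780936997574
hook 144 -5.976239629185519 y at x=.48 0.15651285776750606 xmin 0.4415133513210752 0.2197414136565647
hook 148 -5.856820062448014 y at x=.48 0.22856604096277355 xmin 0.45034905493664 0.21980078188631968
pan right -11.363728618964231 0.12860349923794415
pan rect ((492.83587646484375, 192.002197265625), (155.4133758544922, 204.2995147705078), 84.20018005371094)
```

The stand pose is consistent: the pan, the hooks and the crosspiece all give an origin near (0.481, 0.193), yaw -5.9°, top 0.220. So the seated bar is at about 0.185 and the entry height of the bar about 0.200. I carry the rack to 85 mm in front.

Call:
servo_tool --deltas '[[[0,0,0.012,0,0],[0,-0.01,0.022,0,-1],[0,-0.02,0.028,0,-2],[0,-0.03,0.03,0,-2],[0,-0.03,0.03,0,-2],[0,-0.03,0.03,0,-2],[0,-0.025,0.03,0,-2],[0,-0.015,0.03,0,-2]]]'

```text
time: 5.75
tool_pos: [0.3944, -0.0279, 0.2138]
tool_rot: [-0.001, 0.737, 0.676, -0.0]
contact_force: [1.6, 1.1, -3.1]
gripper_width: 0.127
grasp_force: 59.6
```

Call:
servo_tool --deltas '[[[0,0,0.03,0,-1],[0,0,0.03,0,0],[0,0,0.03,0,0],[0,0,0.03,0,0],[0,0,0.03,0,0],[0,0,0.03,0,0],[0,0,0.025,0,0],[0,0,0.015,0,0]]]'

```text
time: 6.55
tool_pos: [0.3954, 0.1924, 0.2142]
tool_rot: [-0.001, 0.741, 0.671, -0.001]
contact_force: [0.1, -1.3, -3.1]
gripper_width: 0.13
grasp_force: 59.6
```

Call:
servo_tool --deltas '[[[0,0,0.008,0,0],[0,0,0.003,0,0],[0,0,0,0,0],[0,0,0,0,0],[0,0,0,0,0],[0,0,0,0,0],[0,0,0,0,0],[0,0,0,0,0]]]'

```text
time: 7.35
tool_pos: [0.3968, 0.2011, 0.2153]
tool_rot: [0.0, 0.742, 0.67, 0.0]
contact_force: [-0.3, -0.2, -4.0]
gripper_width: 0.126
grasp_force: 59.6
```

Run:
```python
from h import *
st=manip.state(); f=grab_frame("side"); W=world(f); px=f["pixels"]; np.savez("side2",W=W,px=px)
save("s2",cv2.resize(px[150:330,120:360],None,fx=3.2,fy=3.2,interpolation=cv2.INTER_CUBIC))
q=st["tool_rot"]; M=Ro.from_quat([q[1],q[2],q[3],q[0]]).as_matrix()
print(st["time"],st["tool_pos"],"ytool deg",np.degrees(np.arctan2(M[1,1],M[0,1])),st["contact_force"],st["grasp_force"])
st=manip.state(); f=grab_frame("wrist"); W=world(f,st); np.savez("w2",W=W,px=f["pixels"]); save("w2",f["pixels"])
z=W[...,2]; b=(W[...,0]>.4)&(abs(W[...,1]-.19)<.08)
m=b&(z>.212)&(z<.23)&(W[...,0]>.54)&(W[...,0]<.58); print("cross wrist",m.sum(),np.median(W[m],0) if m.any() else 0)
if m.sum()>20: print(cv2.minAreaRect(W[m][:,:2].astype(np.float32)*1000))
f=grab_frame("top"); W=world(f); np.savez("t2",W=W,px=f["pixels"])
```

```text
7.35 [0.39682821 0.2011335  0.21533353] ytool deg -5.858965315849209 [-0.25464089 -0.22324361 -4.02616049] 59.61000323295593
cross wrist 34 [0.54154121 0.15198889 0.21381214]
((542.40869140625, 151.91844177246094), (1.708174705505371, 4.601803302764893), 88.66149139404297)
```

View pics/s2.png

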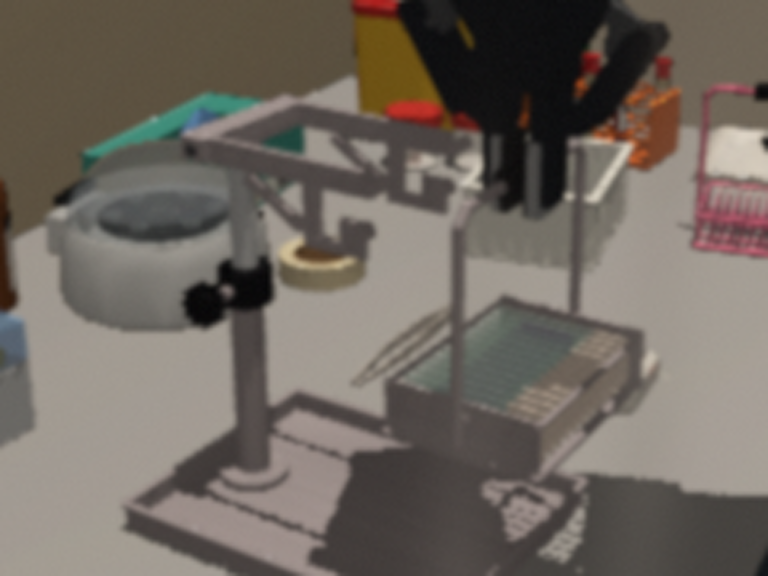

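View pics/w2.png

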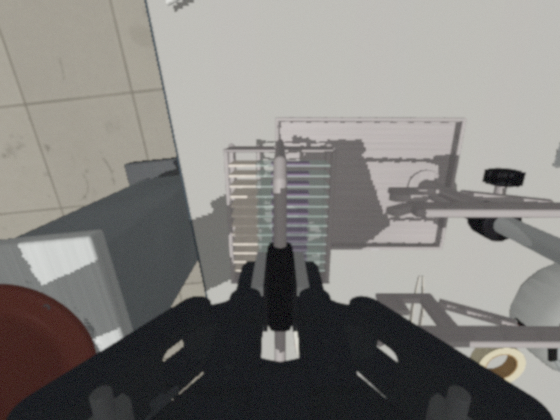

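The rack hangs level and upright in the grip in front of the hooks. In the side crop the bar's near end is at (470,205) and the near hook's lip at (465,150), with the nose near (440,195). In the wrist view the bar at x=280 is parallel to the pan's front edge. Next I check the bar and hook heights relative to each other in the side view.

Run:
```python
from h import *
for n in ["side2","t2"]:
    d=np.load(n+".npz"); W=d["W"]; z=W[...,2]
    m=(abs(W[...,0]-.561)<.006)&(abs(W[...,1]-.184)<.035)&(z>.19)&(z<.25); print(n,"cross",m.sum(),np.percentile(z[m],[10,50,90]))
    m=(abs(W[...,1]-.1915-(.48-W[...,0])*.1028)<.045)&(W[...,0]>.44)&(W[...,0]<.54)&(z>.19)&(z<.25); print("hook top",m.sum(),np.percentile(z[m],[50,80,95]))
    for a,b in [(.225,.255),(.15,.18)]:
        m=(W[...,0]>.385)&(W[...,0]<.415)&(W[...,1]>a)&(W[...,1]<b)&(z>.19)&(z<.24); 
        if m.any(): print("bar",m.sum(),np.median(W[m],0),np.percentile(z[m],[5,50,95]))
# near plate profile in side view
d=np.load("side2.npz"); W=d["W"]; x,y,z=[W[...,i] for i in range(3)]
u=(x-.481)*.9947-(y-.193)*.1028; v=(x-.481)*.1028+(y-.193)*.9947
m=(abs(v-.036)<.006)&(z>.14)&(z<.24)&(u>-.045)&(u<.075)
for a in np.arange(-.04,.04,.005):
    k=m&(u>=a)&(u<a+.005)
    if k.any(): print(round(a*1000),np.histogram(z[k],np.arange(.15,.235,.005))[0])
```

```text
side2 cross 112 [0.21355592 0.21794691 0.21852153]
hook top 1066 [0.20974663 0.21537191 0.21776405]
bar 57 [0.39995565 0.24046624 0.2197756 ] [0.2169587  0.2197756  0.22115796]
bar 13 [0.39098872 0.15635137 0.21928785] [0.21608563 0.21928785 0.22085033]
t2 cross 219 [0.21868589 0.22054622 0.22223231]
hook top 468 [0.21554347 0.22015546 0.22191359]
bar 61 [0.3926131  0.16824897 0.22298142] [0.21956903 0.22298142 0.22545478]
-40 [0 0 0 0 0 0 0 0 0 0 0 0 1 0 0 0]
-35 [0 0 0 0 0 0 0 0 0 0 0 1 6 7 0 0]
-30 [ 0  0  0  0  0  0  0  0  0  0  0  6 10  1  0  0]
-25 [ 0  0  0  0  0  3  4 11  4  0  1  5  9  6  0  0]
-20 [ 0  0  0  0  6 10  8  9  8  0  1  8 10  8  0  0]
-15 [ 0  0  0  0  3  7  9  8  5  0  1  9  6 11  0  0]
-10 [ 0  0  0  0  3  8  8  9  6  0  0  9 11  5  0  0]
-5 [0 0 0 0 4 9 3 1 0 0 0 7 8 8 0 0]
0 [ 0  0  0  0  3 10  0  0  0  0  0  9  8  7  0  0]
5 [ 0  0  0  0  2  7 10  9  9 10  8 10  6  7  0  0]
10 [0 0 0 0 4 8 6 5 6 9 8 8 9 8 0 0]
15 [0 0 0 0 1 4 9 6 3 0 1 7 8 6 0 0]
20 [0 0 0 0 0 0 6 9 0 0 0 9 7 8 0 0]
25 [ 0  0  0  0  0  0  1 10  5  0  0  9  9  8  0  0]
30 [ 0  0  0  0  0  0  0  5 12  0  0  8  4  7  0  0]
35 [0 0 0 0 0 0 0 1 6 9 1 8 9 7 0 0]
```

The side view gives a clear profile of the near hook. The throat is centred at u=0, the nose top is at about 0.195 and the lip underside at about 0.204. Allowing for the side view's bias of about -2 mm, the seated bar is at about 0.185. I lower to TCP 0.196 (bar about 0.200) and advance to just before the lips.

Call:
servo_tool --deltas '[[[0,0,0,-0.008,0],[0,0,0,-0.008,0],[0,0,0,-0.0033,0],[0,0.01,-0.001,0,0],[0,0.015,-0.0015,0,0],[0,0.0125,-0.0013,0,0],[0,0.005,-0.0006,0,0],[0,0,0,0,0]]]'

```text
time: 8.3
tool_pos: [0.44, 0.1968, 0.1961]
tool_rot: [-0.0, 0.742, 0.67, -0.0]
contact_force: [1.1, -0.2, -4.1]
gripper_width: 0.126
grasp_force: 59.6
```

Call:
servo_tool --deltas '[[[0,0,0,0,0],[0,0,0,0,0],[0,0,0,0,0],[0,0,0,0,0],[0,0,0,0,0],[0,0,0,0,0],[0,0,0,0,0],[0,0,0,0,0]]]'

```text
time: 9.1
tool_pos: [0.4393, 0.1969, 0.196]
tool_rot: [0.0, 0.742, 0.67, -0.0]
contact_force: [-0.1, 0.8, -4.4]
gripper_width: 0.127
grasp_force: 59.6
```

```bash
cat > side.py <<'E'
import sys
from h import *
n=sys.argv[1]
st=manip.state(); f=grab_frame("side"); W=world(f); px=f["pixels"]
save(n,cv2.resize(px[160:250,190:320],None,fx=6,fy=6,interpolation=cv2.INTER_CUBIC))
q=st["tool_rot"]; M=Ro.from_quat([q[1],q[2],q[3],q[0]]).as_matrix()
p=st["tool_pos"]; a,b=p[0]-.481,p[1]-.193
print(st["time"],p,"u,v mm",1000*(a*.9947-b*.1028),1000*(a*.1028+b*.9947),"yaw",np.degrees(np.arctan2(M[1,1],M[0,1])),st["contact_force"],st["ft_torque"],st["gripper_width"],st["grasp_force"])
x,y,z=[W[...,i] for i in range(3)]
u=(x-.481)*.9947-(y-.193)*.1028; v=(x-.481)*.1028+(y-.193)*.9947
u0=1000*(a*.9947-b*.1028)/1000
m=(abs(v-.046)<.005)&(z>.15)&(z<.235)&(abs(u-u0)<.012)
print("bar near end",m.sum(),u[m].mean()if m.any() else 0,np.percentile(z[m],[5,50,95]) if m.any() else 0)
E
python3 side.py s3
```

```text
9.1 [0.43925242 0.19692775 0.19599987] u,v mm -41.930087483756175 -0.38472128026253993 yaw -5.8295596332619635 [-0.05071795  0.83642342 -4.4466413 ] [ 0.03318518 -0.01804866  0.05604444] 0.12660758493578028 59.60996210575104
bar near end 17 -0.04314634810017104 [0.19753396 0.20043459 0.20124522]
```

View pics/s3.png

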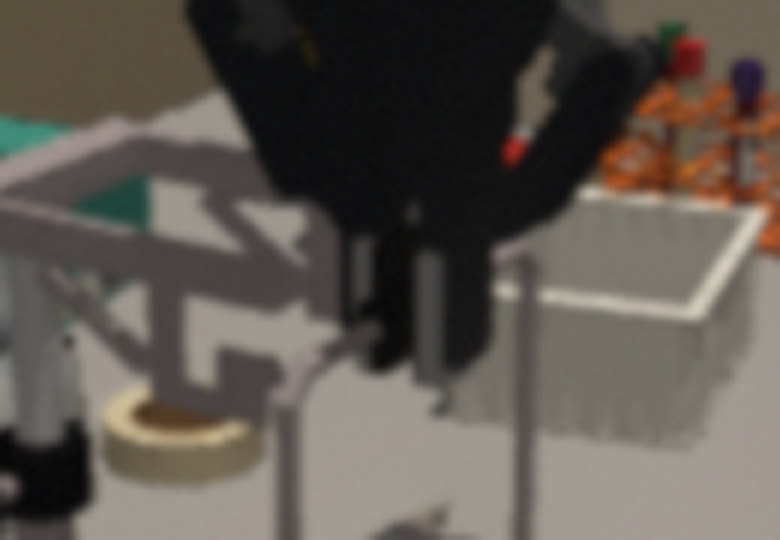

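The near bar end sits at (300,375), just in front of the hook nose at (245,365). In the side view its height of 0.2004 is midway between the nose top (0.195) and the lip underside (0.204). I go in by half and check the force.

Call:
servo_tool --deltas '[[[0,0.004,-0.0004,0,0],[0,0.005,-0.0005,0,0],[0,0.005,-0.0005,0,0],[0,0.004,-0.0004,0,0],[0,0.003,-0.0003,0,0],[0,0,0,0,0],[0,0,0,0,0],[0,0,0,0,0]]]'

```text
time: 9.95
tool_pos: [0.4601, 0.1948, 0.1959]
tool_rot: [-0.0, 0.742, 0.67, -0.0]
contact_force: [-0.1, 0.0, -3.2]
gripper_width: 0.126
grasp_force: 59.6
```

No contact. I continue to the throat centre.

Call:
servo_tool --deltas '[[[0,0.004,-0.0004,0,0],[0,0.005,-0.0005,0,0],[0,0.005,-0.0005,0,0],[0,0.004,-0.0005,0,0],[0,0.0025,-0.0003,0,0],[0,0,0,0,0],[0,0,0,0,0],[0,0,0,0,0]]]'

```text
time: 10.75
tool_pos: [0.4806, 0.1927, 0.1959]
tool_rot: [-0.0, 0.742, 0.67, -0.0]
contact_force: [0.5, -0.1, -4.2]
gripper_width: 0.127
grasp_force: 59.6
```

```bash
python3 side.py s4
```

```text
10.75 [0.48061862 0.19267272 0.19593907] u,v mm -0.3457196767165186 -0.36474687480775747 yaw -5.825409508598464 [ 0.50394216 -0.05075994 -4.22515539] [0.01737012 0.0615292  0.0295535 ] 0.1268502961609986 59.60804879665375
bar near end 22 -0.0014034082256888247 [0.19737906 0.20046387 0.21154469]
```

View pics/s4.png

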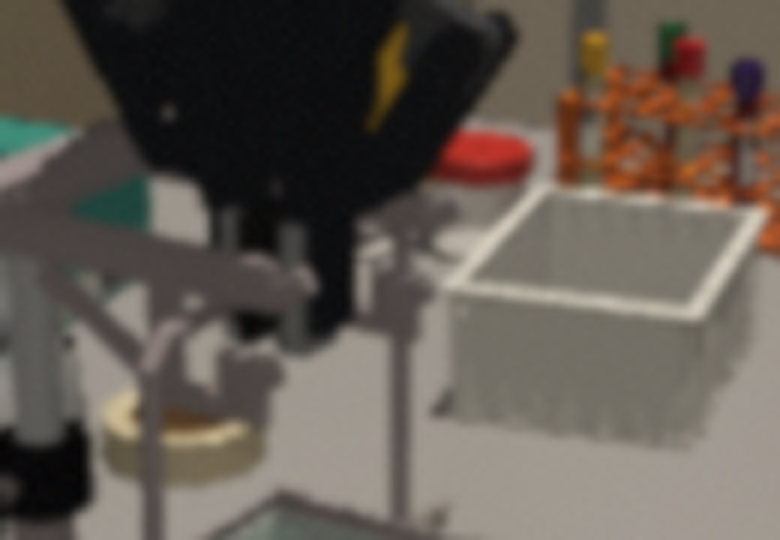

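The near bar end at (165,340) is under the lip and above the throat, with no contact force. I lower gently.

Call:
servo_tool --deltas '[[[0,0,0,-0.002,0],[0,0,0,-0.003,0],[0,0,0,-0.003,0],[0,0,0,-0.002,0],[0,0,0,-0.002,0],[0,0,0,0,0],[0,0,0,0,0],[0,0,0,0,0]]]'

```text
time: 11.6
tool_pos: [0.4809, 0.1927, 0.1842]
tool_rot: [0.0, 0.742, 0.67, 0.0]
contact_force: [-0.1, -0.5, -4.1]
gripper_width: 0.125
grasp_force: 59.6
```

Call:
servo_tool --deltas '[[[0,0,0,-0.001,0],[0,0,0,0,0],[0,0,0,-0.001,0],[0,0,0,0,0],[0,0,0,0,0],[0,0,0,0,0],[0,0,0,0,0],[0,0,0,0,0]]]'

```text
time: 12.4
tool_pos: [0.4808, 0.1926, 0.182]
tool_rot: [0.0, 0.742, 0.67, 0.0]
contact_force: [-0.3, -0.8, -3.3]
gripper_width: 0.131
grasp_force: 59.6
```

Call:
servo_tool --deltas '[[[0,0,0,-0.001,0],[0,0,0,0,0],[0,0,0,0,0],[0,0,0,0,0],[0,0,0,0,0],[0,0,0,0,0],[0,0,0,0,0],[0,0,0,0,0]]]'

```text
time: 13.2
tool_pos: [0.4808, 0.1926, 0.181]
tool_rot: [-0.0, 0.742, 0.67, -0.0]
contact_force: [-0.8, 0.3, -3.9]
gripper_width: 0.129
grasp_force: 59.6
```

Call:
servo_tool --deltas '[[[0,0,0,-0.001,0],[0,0,0,0,0],[0,0,0,0,0],[0,0,0,0,0],[0,0,0,0,0],[0,0,0,0,0],[0,0,0,0,0],[0,0,0,0,0]]]'

```text
time: 14.0
tool_pos: [0.4809, 0.1927, 0.1803]
tool_rot: [0.0, 0.742, 0.67, 0.0]
contact_force: [-0.7, 0.1, 0.2]
gripper_width: 0.126
grasp_force: 60.1
```

The bottom is reached at bar height about 0.185, with the weight now taken by the hooks. I press in another 0.5 mm and release.

Call:
servo_tool --deltas '[[[0,0,0,-0.0005,0],[0,0,0,0,0],[0,0,0,0,0],[0,0,0,0,0],[15,0,0,0,0],[18,0,0,0,0],[22,0,0,0,0],[26,0,0,0,0]]]'

```text
time: 14.8
tool_pos: [0.4806, 0.1926, 0.1791]
tool_rot: [-0.0, 0.742, 0.67, -0.0]
contact_force: [-1.0, 0.5, -0.5]
gripper_width: 0.26
grasp_force: 0.0
```

Call:
servo_tool --deltas '[[[30,0,0,0,0],[35,0,0,0,0],[40,0,0,0,0],[45,0,0,0,0],[45,0,0,0,0],[45,0,0,0,0],[45,0,0,0,0],[45,0,0,0,0]]]'

```text
time: 15.6
tool_pos: [0.4808, 0.1926, 0.1795]
tool_rot: [0.0, 0.742, 0.67, 0.0]
contact_force: [-0.1, -0.5, -0.2]
gripper_width: 0.447
grasp_force: 0.0
```

```bash
python3 side.py s5
```

```text
15.6 [0.48077546 0.19261907 0.17950791] u,v mm -0.18419438054947673 -0.40199445551624113 yaw -5.8336074875173 [-0.07435197 -0.52114496 -0.15003581] [ 0.02854664 -0.01842363 -0.05149129] 0.4467765350929843 0.0
bar near end 20 -0.0011079400960446403 [0.18196729 0.18476337 0.20039835]
```

View pics/s5.png

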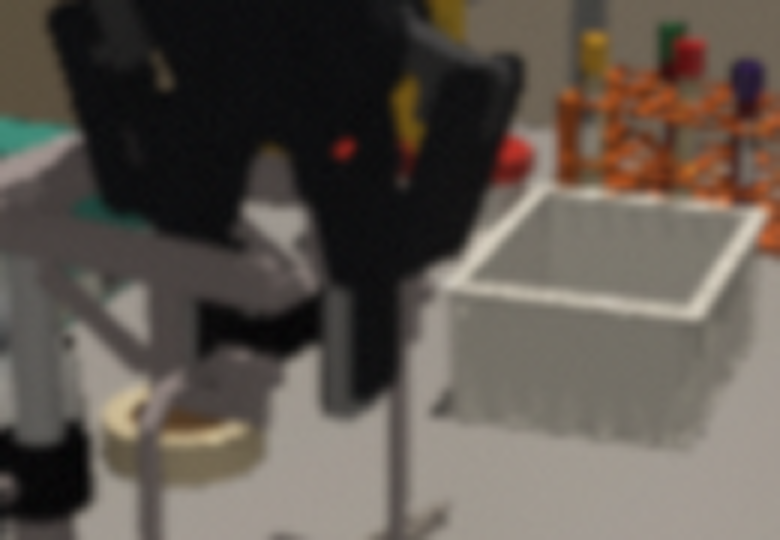

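The fingers are open. The sleeve at (260,330) and the near bar end at (170,390) are low in the throat and level. I raise straight up.

Call:
servo_tool --deltas '[[[45,0,0,0.005,0],[45,0,0,0.01,0],[45,0,0,0.02,0],[45,0,0,0.025,0],[45,0,0,0.03,0],[45,0,0,0.03,0],[45,0,0,0.02,0],[45,0,0,0.01,0]]]'

```text
time: 16.45
tool_pos: [0.4816, 0.1928, 0.3334]
tool_rot: [0.001, 0.742, 0.67, 0.002]
contact_force: [0.4, -0.9, 0.3]
gripper_width: 0.45
grasp_force: 0.0
```

Call:
servo_tool --deltas '[[[45,-0.01,-0.02,0,0],[45,-0.02,-0.03,0,0],[45,-0.02,-0.03,0,0],[45,-0.02,-0.03,0,0],[45,-0.02,-0.03,0,0],[45,-0.01,-0.02,0,0],[45,0,0,0,0],[45,0,0,0,0]]]'

```text
time: 17.25
tool_pos: [0.3807, 0.0326, 0.3294]
tool_rot: [-0.0, 0.743, 0.67, 0.0]
contact_force: [0.2, 0.4, 0.1]
gripper_width: 0.447
grasp_force: 0.0
```

Run:
```python
from h import *
st=manip.state(); print(st["time"],st["tool_pos"],st["contact_force"])
f=grab_frame("side"); W=world(f); save("s6",cv2.resize(f["pixels"][150:350,130:350],None,fx=2.9,fy=2.9,interpolation=cv2.INTER_CUBIC))
x,y,z=[W[...,i] for i in range(3)]
u=(x-.481)*.9947-(y-.193)*.1028; v=(x-.481)*.1028+(y-.193)*.9947
for a,b in [(.04,.05),(-.015,.015),(-.052,-.042)]:
    m=(abs(u)<.012)&(v>a)&(v<b)&(z>.17)&(z<.2); print(a,m.sum(),np.percentile(z[m],[10,50,90]) if m.any() else 0)
```

```text
17.25 [0.38072191 0.03260409 0.32944369] [0.24126163 0.39560363 0.12659471]
0.04 40 [0.17786821 0.1849198  0.19126665]
-0.015 96 [0.17932773 0.18590326 0.18976166]
-0.052 2 [0.18572217 0.1858631  0.18600403]
```

View pics/s6.png

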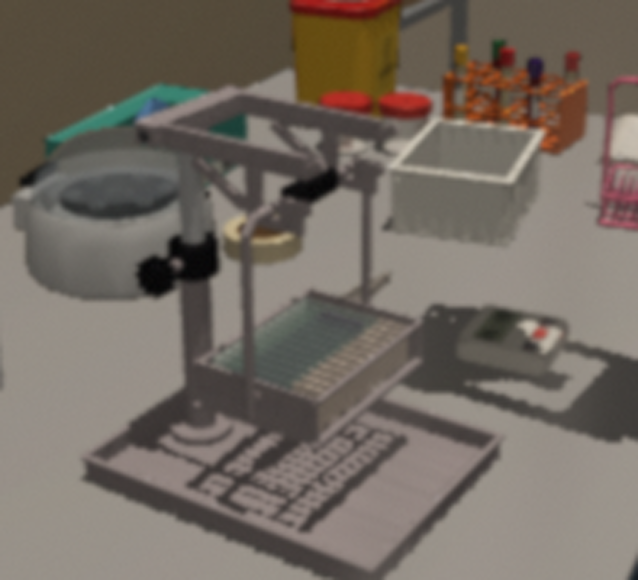

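The rack hangs level in both hooks over the pan, with its sleeve at (310,185), basket at (310,365) and slides in place. The timer and forceps are undisturbed and the arm is clear. I hand the job in.

```bash
python3 -c "
from plant import manip
print(manip.job_done())"
```

```text
the job is handed in; nothing more can be done
None
```

The slide rack hangs level in both hook throats over the drip pan with its slides still in it; the timer and forceps were not touched, the arm is clear, and the job was handed in at about 17 s.

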